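# Offer the adapter plate at the end of the transfer ledge

### The arm

A 6-joint arm with a two-finger parallel gripper is mounted at the origin on the work surface. World frame = base frame: x ahead of the robot, y to its left, z up, the work surface at z = 0. Lengths are in m, angles in rad, forces in N, time in s.
With the tool pointing down it reaches from about 0.275 to 0.85 m from the base axis. Payload 5.2 kg.
Tool frame: the origin (TCP) lies midway between the tips of the shut fingers; the grasp point (between the pads) lies 19 mm behind it; z points along the fingers, y is the direction in which the jaws open and shut (so a half turn about z gives the same grasp; the last joint's range is limited). The gripper opens to 85 mm and grips with 20 to 120 N. Pads are 22 mm wide; open, the fingers measure 114 mm over their backs; the gripper's body (76 mm by 85 mm) begins 54 mm behind the grasp point. The pads swing forward as they close: fully open they stand 13 mm farther back than shut.
Start: joints at [-1.406, 0.259, 1.535, -0, 1.348, -0.203], TCP at [0.198, -0.513, 0.231] pointing down, gripper open.
Joint ranges: [-3.14, 3.14], [-0.91, 2.08], [0.19, 2.58], [-1.22, 4.36], [0.22, 2.71], [-3.12, 3.12]. Speed limits (rad/s): [2.57, 2.57, 3.14, 3.14, 3.14, 3.14].

### API

Orientations are given as a unit quaternion [x, y, z, w].
In Python, from cell import bot gives the robot as it stands.
- The arm moves only by the tool carry_out, never from a script. Its argument "rows" is a list of rows, each a list of 7 numbers: the shift along the world's x, y, z in m, then the turn, a rotation vector about the world's x, y, z in rad, then the closure, from 0 (fully open) to 1 (shut). In form: [[tx, ty, tz, rx, ry, rz, fingers], ...]. A call has 1 to 8 rows; each row is the pose to reach, as a shift and turn from the pose commanded when the call began; what a row does not reach only later rows make up. A row lasts 1/8 s, in which the tool goes at most 62.5 mm and 10.7 degrees, less where a joint would pass 70% of its speed; a pose out of reach is approached as far as the arm can. A call with a gripper value outside its range is refused whole. The fingers move at their own pace and stop on an object; the grip force is fixed at half the most. Time passes only in rows, so rows that repeat a pose let the fingers close. It gives the time, the measured TCP pose, the force and the opening at its end, in the units of the state.
- bot.state(): the state, without advancing time (a new reading comes with each control period).
- bot.snapshot(name): name is "scene" or "side" or "wrist"; returns a dict with "color" (420x560x3 uint8, blue, green, red), "depth" (420x560 float32, m along the optical axis (not along the pixel's ray), 0 where there is no reading), "fx", "fy", "cx", "cy" (pixels), "world_to_cam" (4x4, takes a point from world to camera coordinates). Camera axes: x right, y down, z forward; pixel columns grow to the right and rows downward; lengths in m; the calibration is good to about 2 mm. A picture is of the moment at which its call begins.
- bot.hand_in(): hands the job in, once; it reports no verdict.
Trained networks look in a picture, given as the dict that the camera call returned (one of the last four; its "shot" number tells which), for a name from the list of things; names that differ only in an ending like _2 or _b are one class to them, and where a whole thing is asked for, a point or a joint stands for the part that bears it (a point fixed in the world has none). Each returns a list of dicts, best first, with "score" (0 to 1); they miss things now and then, are a little off and sometimes report something else, mostly with a low value. They report only what shows in the picture. A call takes as long as a camera call. They do not tell look-alikes from the thing itself.
- bot.spot_in(query, picture): "extent" ([left, top, right, bottom] as shares, 0 to 1, of the picture: columns of its width, rows of its height, round what is visible of it).
- bot.regions_of(query, picture): "pixels" (420x560 bool, what is visible of it) and "extent" ([left, top, right, bottom] as shares, 0 to 1, of the picture: columns of its width, rows of its height, round what is visible of it).
- bot.landmark_of(query, picture): "centre" ([column, row] as shares, 0 to 1, of the picture: columns of its width, rows of its height: a listed point, or the origin of a listed thing).
The state is a dict: "clock": time; "qpos": joint angles; "dq": joint speeds; "joint_efforts": joint torques, N m; "position": TCP position; "tool_rot": TCP orientation; "ft_force": force on the tool from outside, world axes, zero at the start; "ft_torque": the same for the moment, N m; "gripper_width": finger opening in m.
Only numpy, scipy, OpenCV 4.12 (cv2) and the standard library are available. Lean on these libraries where they do the work, as an engineer would, in place of code of your own. Each camera call takes 0.05 s, during which the arm holds its last target.

### The job

With the fingertips, first push the stop block right back along its slot, out past the fence and off the plate's way, then push the flat plate along the ledge until about a third of its length (about 40 mm) sticks out over the open end, so that its edge shows for the plate handler. The plate stays flat and straight along the ledge; only push, lift nothing, and leave everything else where it stands.

Things in the scene. Friction and masses are not known exactly. Their poses are not given: they have to be found in the camera images.
- ledge: Fixed black ledge, flat top 70 mm above the table. Origin on the table; y runs along the ledge, turned at most 0.4 rad from world y. The top reaches from y = -170 mm (OPEN END, slab sticks out over the table) to y = +200 mm and from x = -70 mm (robot side, no rim) to x = +47 mm (far side, fence).
- fence_end (a point): End nearest the open end, at the top, of the aluminium fence on the ledge's far side: (50, -105, 82) mm in the ledge's frame. The fence is 6 mm thick, stands 12 mm above the ledge top and runs from here to ledge y = +200 mm.
- slot_end (a point): Outer end of the stop's slot: (172, -145, 70) mm in the ledge's frame. The slot crosses the ledge top along ledge x at y = -145 mm and runs on over a 44 mm wide arm, level with the top, that sticks out from the far side to here.
- ledge_end (a point): Middle of the plate's way at the upper edge of the ledge's open end: (0, -170, 70) mm in the ledge's frame.
- plate: Loose bare-steel-coloured flat plate lying on the ledge, 86 mm wide (its x) x 128 mm long (its y) x 6 mm thick, about 0.18 kg, four small dark dots at its corners. Origin: centre of its underside. Its long side runs along the ledge, turned at most 0.07 rad from it. To come out it slides towards the ledge's -y. It would tip off if half of it hung out.
- stop (a joint): Travel of the stop in its slot, m: 0 = in the middle of the plate's way, 0.10 = end of travel, outside on the arm. Starts between 0 and 0.02. It slides towards the ledge's +x (away from the robot side), takes about 2 N, stays where it is left, and cannot be lifted out. The plate's way is free from 0.07 on.
- stop_face (a point): Centre of the stop's near (ledge -x) face. The stop is an upright aluminium block 40 mm (ledge x) x 16 mm (ledge y) x 31 mm high standing on the ledge over the slot at ledge y = -145 mm; this point is 15 mm above the ledge top and moves with the stop.
- jar: Bystander: small round screw-cap jar, 32 mm across, 40 mm high, on the ledge near its closed end (ledge y about +176 mm). Origin under its centre.
- vial_a: Bystander: capped vial, 30 mm across, 70 mm high, on the table on the robot side of the ledge. Origin under its centre.
- vial_b: Bystander: capped vial, 30 mm across, 70 mm high, on the table beyond the ledge, between the arm of the slot and the bottle. Origin under its centre.
- bottle: Bystander: capped bottle, 56 mm across, 110 mm high, on the table beyond the ledge. Origin under its centre.
- tray: Bystander: open grey tray 80 x 100 x 40 mm on the table beyond the ledge. Origin under its centre.
- driver: Bystander: screwdriver 150 mm long lying on the table on the robot side of the ledge.
- spare: Bystander: smaller flat plate, 60 x 80 x 10 mm, lying on the TABLE off the ledge's open end. Origin: centre of its underside.
Mind the look-alikes: they are no part of the job. What is shaped like the plate but blue or green is not meant.

How it is judged:
By the outcome, as a careful person would: the job done as asked, in the order asked, and still so for the second after the job is handed in, with the robot touching nothing.
It also fails if it takes over 45 s, if anything falls off the work surface, if the arm or the gripper's body presses on something with over 40 N, if the wrist force passes 120 N, or if a joint passes its speed limit or range.

## Working session

There is one attempt and no reset: what is moved stays moved. The work goes in short steps, Python scripts to look and compute and a tool call to move; the robot and the scene stay as the last step left them, time stands still between calls to the robot, and variables do not carry over. Pictures are saved under pics/ and viewed, and the job is handed in when it is done.

Besides the shell and the picture viewer there is one more tool, called after "Call:" by a JSON object that holds its "method" and its "body". carry_out: Moves the arm, as the interface text tells. Its arguments: {"type":"object","properties":{"rows":{"type":"array"}},"required":["rows"]}

```bash
ls; mkdir -p pics; python3 - <<'E'
from cell import bot
import cv2,numpy as np,pickle
s=bot.state();print({k:np.round(v,3) for k,v in s.items()})
for n in ["scene","side","wrist"]:
    p=bot.snapshot(n);cv2.imwrite(f"pics/{n}0.png",p["color"]);pickle.dump(p,open(f"{n}0.pkl","wb"))
    print(n,p["shot"],p["fx"],p["cx"],p["cy"],np.round(p["world_to_cam"],3).tolist())
E
```

```text
pics
{'clock': np.float64(0.0), 'qpos': array([-1.406,  0.259,  1.536,  0.   ,  1.348, -0.203]), 'dq': array([ 0.   , -0.001,  0.   , -0.001, -0.   ,  0.003]), 'joint_efforts': array([ 1.0000e-03, -4.4603e+01, -2.9057e+01, -0.0000e+00,  1.2000e-02,
       -0.0000e+00]), 'position': array([ 0.198, -0.513,  0.23 ]), 'tool_rot': array([ 0.983,  0.183,  0.   , -0.001]), 'ft_force': array([-0.681,  0.267,  0.846]), 'ft_torque': array([ 0.045,  0.026, -0.001]), 'gripper_width': np.float64(0.085)}
scene 1 455.39823328634975 273.2573774458123 211.11265199365894 [[0.271, 0.962, -0.022, -0.155], [0.574, -0.179, -0.799, -0.26], [-0.773, 0.204, -0.601, 1.373], [0.0, 0.0, 0.0, 1.0]]
side 2 440.4573635823508 285.34818672420397 216.02639194150737 [[0.945, -0.328, -0.003, -0.537], [-0.254, -0.727, -0.639, 0.187], [0.207, 0.604, -0.77, 0.847], [0.0, 0.0, 0.0, 1.0]]
wrist 3 304.87883183735386 279.50270947410957 213.02743101863393 [[0.359, -0.933, -0.001, -0.55], [-0.896, -0.345, 0.278, -0.035], [-0.26, -0.099, -0.961, 0.379], [0.0, 0.0, 0.0, 1.0]]
```

View pics/scene0.png

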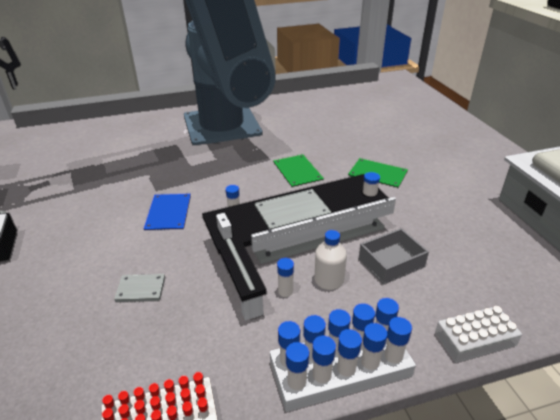

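View pics/side0.png

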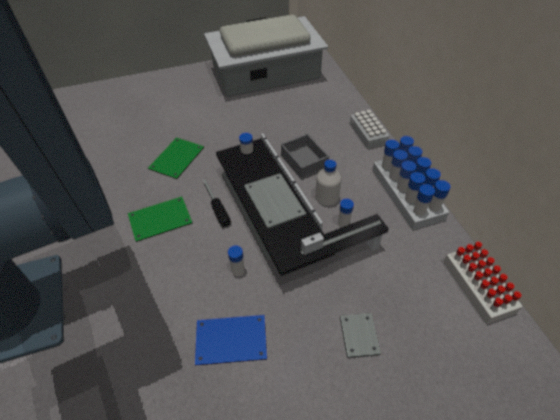

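View pics/wrist0.png

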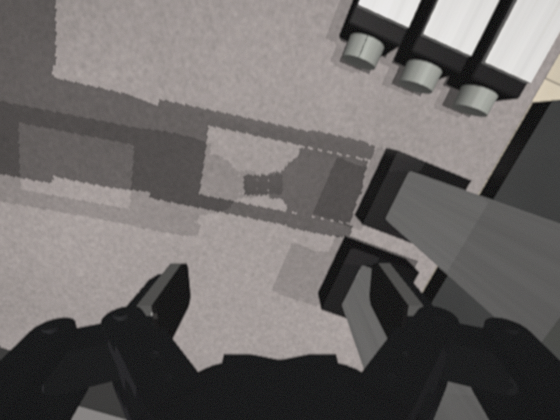

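The target plate is the steel-coloured one on the black ledge, at scene (292,208) and side (275,200). These could be mistaken for it:
- spare plate: scene (140,287), side (360,335)
- blue plate: scene (168,211), side (231,340)
- green plates: scene (298,169) and (378,172)

The stop is at scene (224,225) and side (313,242).

```bash
cat > h.py <<'E'
import numpy as np,cv2
from cell import bot
def P(p): 
    K=np.array([[p["fx"],0,p["cx"]],[0,p["fy"],p["cy"]],[0,0,1]]);return K@np.asarray(p["world_to_cam"])[:3]
def proj(p,X):
    u=P(p)@np.r_[X,1];return u[:2]/u[2]
def onz(p,uv,z):
    M=P(p);H=np.c_[M[:,0],M[:,1],M[:,2]*z+M[:,3]];w=np.linalg.solve(H,np.r_[uv,1]);return w[:2]/w[2]
def tri(p,a,q,b):
    X=cv2.triangulatePoints(P(p),P(q),np.array(a,float).reshape(2,1),np.array(b,float).reshape(2,1))[:,0];return X[:3]/X[3]
def lm(n,p,all=False):
    r=bot.landmark_of(n,p)
    return [(np.array(d["centre"])*[560,420],round(d["score"],2)) for d in r]
E
python3 - <<'E'
from h import *
a=bot.snapshot("scene");b=bot.snapshot("side")
for n in ["ledge","fence_end","slot_end","ledge_end","plate","stop_face","jar","vial_a","vial_b","bottle","tray","driver","spare"]:
    x=lm(n,a);y=lm(n,b)
    print(n,[(np.round(u,1).tolist(),s) for u,s in x][:3],[(np.round(u,1).tolist(),s) for u,s in y][:3], np.round(tri(a,x[0][0],b,y[0][0]),4) if x and y else None)
for p,nm in((a,"scene"),(b,"side")):
    c=dict(scene=(190,150,410,330),side=(200,120,400,280))[nm]
    cv2.imwrite(f"pics/{nm}1c.png",cv2.resize(p["color"][c[1]:c[3],c[0]:c[2]],None,fx=3.3,fy=3.3,interpolation=cv2.INTER_CUBIC))
E
```

```text
ledge [([290.8, 239.6], 0.88)] [([281.0, 219.6], 0.85)] [0.5724 0.0386 0.0059]
fence_end [([251.6, 237.2], 0.86)] [([320.4, 223.5], 0.58)] [ 0.6256 -0.0531  0.0782]
slot_end [([255.9, 289.3], 0.84)] [([342.1, 223.1], 0.32)] [ 0.6918 -0.0511  0.0257]
ledge_end [([211.3, 233.5], 0.57)] [([313.0, 260.2], 0.85)] [ 0.582  -0.1224  0.0679]
plate [([376.1, 172.8], 0.98), ([169.6, 212.8], 0.89), ([294.7, 169.9], 0.82)] [([231.0, 336.9], 0.9), ([157.8, 218.5], 0.86), ([175.4, 160.1], 0.59)] [0.4758 0.058  0.0016]
stop_face [([221.8, 220.6], 0.7)] [([304.6, 243.3], 0.75), ([320.6, 220.3], 0.4), ([383.0, 218.7], 0.25)] [ 0.575  -0.0974  0.0898]
jar [([369.5, 193.5], 0.89), ([290.1, 208.8], 0.71)] [([249.4, 150.7], 0.7)] [0.5532 0.2146 0.0699]
vial_a [([286.2, 293.0], 0.58), ([232.9, 218.9], 0.55)] [([240.1, 270.1], 0.81), ([341.9, 227.8], 0.68), ([383.7, 217.6], 0.45)] [ 0.4797  0.0714 -0.2368]
vial_b [([286.2, 293.0], 0.58), ([232.9, 218.9], 0.55)] [([240.1, 270.1], 0.81), ([341.9, 227.8], 0.68), ([383.7, 217.6], 0.45)] [ 0.4797  0.0714 -0.2368]
bottle [([330.4, 279.1], 0.69)] [([327.1, 195.9], 0.93), ([274.6, 199.6], 0.43)] [0.6986 0.0752 0.0024]
tray [([390.0, 261.4], 0.55), ([291.9, 236.2], 0.55)] [([306.7, 162.2], 0.72)] [0.6929 0.1978 0.006 ]
driver [] [([214.5, 205.2], 0.87)] None
spare [([140.7, 290.7], 0.8)] [([361.3, 334.7], 0.89)] [ 0.6252 -0.2665  0.0022]
```

View pics/scene1c.png

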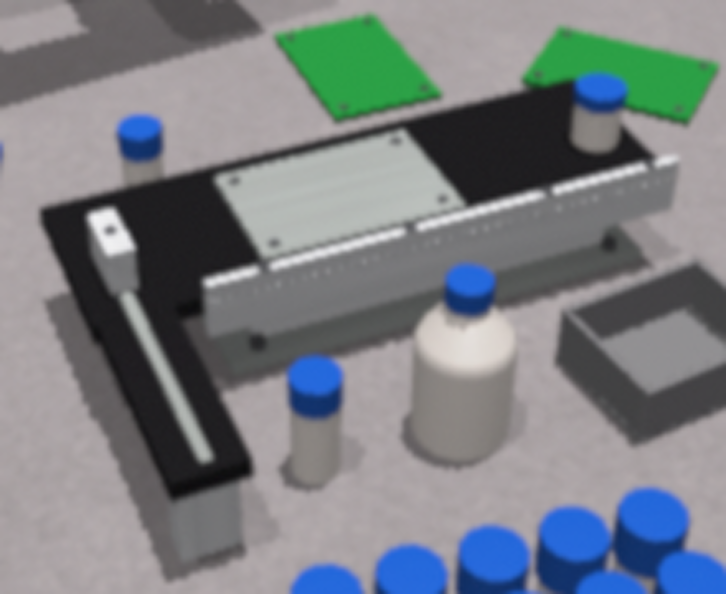

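View pics/side1c.png

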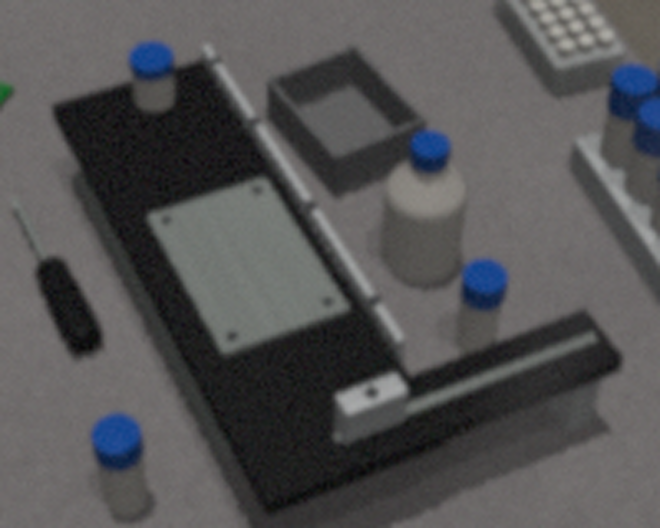

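```bash
cat > fit.py <<'E'
from h import *
import pickle
from scipy.optimize import least_squares
a=pickle.load(open("scene0.pkl","rb"));b=pickle.load(open("side0.pkl","rb"))
S=lambda u,v:np.array([190+u/3.3,150+v/3.3]); D=lambda u,v:np.array([200+u/3.3,120+v/3.3])
def W(L,X): c,s=np.cos(L[2]),np.sin(L[2]);X=np.asarray(X,float);return np.array([L[0]+c*X[0]-s*X[1],L[1]+s*X[0]+c*X[1],X[2]])
obs=[(a,S(205,281),(.050,-.105,.082)),(a,S(43,212),(-.07,-.17,.07)),(a,S(208,460),(.172,-.145,.07)),
(b,D(402,338),(.050,-.105,.082)),(b,D(270,508),(-.07,-.17,.07)),(b,D(592,338),(.172,-.145,.07)),(b,D(55,105),(-.07,.2,.07)),(b,D(208,46),(.05,.2,.082)),(a,S(677,158),(.05,.2,.082))]
f=lambda L:np.concatenate([proj(p,W(L,X))-u for p,u,X in obs])
if __name__=="__main__":
    r=least_squares(f,[.57,.04,-.3],loss="soft_l1");L=r.x;print("ledge",L.round(4));print(f(L).reshape(-1,2).round(1).tolist())
    np.save("L.npy",L)
    Pc=[(-.043,-.064),(-.043,.064),(.043,.064),(.043,-.064)]
    sc=[(217,178),(408,130),(465,207),(268,258)];sd=[(225,355),(147,213),(270,178),(348,303)]
    def g(q):
        o=[]
        for (x,y),u,v in zip(Pc,sc,sd):
            X=W((q[0],q[1],q[2]),(x,y,.076));Xw=W(L,X);o+=[proj(a,Xw)-S(*u),proj(b,Xw)-D(*v)]
        return np.concatenate(o)
    r=least_squares(g,[0,0,0]);print("plate in ledge",r.x.round(4),g(r.x).reshape(-1,2).round(1).tolist())
    def k(q):
        o=[]
        Tc=[(-.02,-.008),(-.02,.008),(.02,.008),(.02,-.008)]
        for (x,y),u,v in zip(Tc,[(88,212),(115,207),(136,248),(105,258)],[(345,416),(335,393),(400,372),(410,396)]):
            Xw=W(L,(q[0]+x,q[1]+y,.101));o+=[proj(a,Xw)-S(*u),proj(b,Xw)-D(*v)]
        return np.concatenate(o)
    r=least_squares(k,[0.01,-.145]);print("stop centre in ledge",r.x.round(4),k(r.x).reshape(-1,2).round(1).tolist())
    for n,X in dict(stopface=(r.x[0]-.02,-.145,.085),ledge_end=(0,-.17,.07)).items(): print(n,W(L,X).round(4))
    for n,z,u,v in [("vial_a cap",.07,(140,128),(117,432)),("vial_b",.07,(315,372),(485,273)),("jar",.11,(600,90),(152,58)),("bottle",.11,(470,282),(430,148))]:
        X=tri(a,S(*u),b,D(*v)); c,s=np.cos(L[2]),np.sin(L[2]);d=X[:2]-L[:2];print(n,X.round(3),"ledge",np.round([c*d[0]+s*d[1],-s*d[0]+c*d[1]],3))
E
python3 fit.py
```

```text
ledge [0.5669 0.0453 0.0955]
[[-0.5, 0.3], [-1.5, -1.9], [0.1, 3.0], [-0.1, 1.0], [-1.4, -0.7], [4.1, -0.9], [-0.7, -0.4], [-0.2, -0.4], [0.4, -0.2]]
plate in ledge [-0.006   0.0009 -0.0021] [[-0.3, -0.6], [-0.2, -0.9], [-0.5, 0.0], [0.4, 0.1], [1.0, -0.4], [-0.8, -0.9], [-0.6, 0.0], [1.0, 1.2]]
stop centre in ledge [ 0.0093 -0.1449] [[-0.4, 0.4], [0.9, -0.2], [-0.3, -0.1], [0.2, 0.5], [-0.5, -0.2], [-0.7, -0.1], [0.4, -1.1], [0.1, -1.3]]
stopface [ 0.5701 -0.1     0.085 ]
ledge_end [ 0.5831 -0.1239  0.07  ]
vial_a cap [ 0.448 -0.054  0.069] ledge [-0.128 -0.087]
vial_b [ 0.702 -0.013  0.071] ledge [ 0.129 -0.071]
jar [0.549 0.218 0.107] ledge [-0.001  0.173]
bottle [0.697 0.073 0.106] ledge [0.132 0.015]
```

```bash
sed -i 's/^f=lambda/obs=[o for o in obs if o[2][0]!=.172]\nf=lambda/' fit.py; python3 fit.py; python3 - <<'E'
from fit import *
L=np.load("L.npy")
for n,X in dict(stop_app=(-.05,-.145,.078),stop_push_end=(.06,-.145,.078),arm_end=(.172,-.145,.07),plate_app=(-.006,.11,.1)).items(): print(n,W(L,X).round(4),proj(a,W(L,X)).round(1),proj(b,W(L,X)).round(1))
print(bot.state()["position"],bot.state()["tool_rot"],L[2]+np.pi/2-2*np.arctan2(*bot.state()["tool_rot"][[1,0]]))
E
```

```text
ledge [0.5682 0.0453 0.1013]
[[-0.1, 0.9], [-1.5, -1.2], [0.7, 0.7], [-0.2, -0.9], [-0.6, -0.3], [-0.2, -0.5], [0.5, -0.1]]
plate in ledge [-0.0073  0.0011 -0.008 ] [[-0.3, -0.6], [-0.2, -0.9], [-0.5, 0.0], [0.4, 0.1], [1.0, -0.4], [-0.8, -0.9], [-0.6, 0.0], [1.0, 1.2]]
stop centre in ledge [ 0.0072 -0.1448] [[-0.5, 0.4], [0.9, -0.2], [-0.4, -0.1], [0.2, 0.6], [-0.4, -0.2], [-0.8, -0.2], [0.4, -1.1], [0.1, -1.4]]
stopface [ 0.5701 -0.1003  0.085 ]
ledge_end [ 0.5854 -0.1239  0.07  ]
vial_a cap [ 0.448 -0.054  0.069] ledge [-0.13  -0.086]
vial_b [ 0.702 -0.013  0.071] ledge [ 0.127 -0.071]
jar [0.549 0.218 0.107] ledge [-0.002  0.174]
bottle [0.697 0.073 0.106] ledge [0.131 0.015]
stop_app [ 0.5331 -0.1041  0.078 ] [216.  212.5] [285.7 256.7]
stop_push_end [ 0.6425 -0.0929  0.078 ] [232.8 246.8] [336.5 237.1]
arm_end [ 0.754  -0.0816  0.07  ] [254.1 293.2] [384.1 220.9]
plate_app [0.5511 0.1541 0.1   ] [343.  185.9] [255.2 157.9]
[ 0.19777957 -0.51323426  0.23132465] [9.83139010e-01 1.82859745e-01 7.69590023e-06 1.40154876e-05] 1.304339238197017
```

Call:
{"method": "carry_out", "body": {"rows": [[0.034,0.042,0,0,0,0.163,1],[0.068,0.084,0,0,0,0.326,1],[0.102,0.126,0,0,0,0.489,1],[0.136,0.168,0,0,0,0.652,1],[0.17,0.21,0,0,0,0.815,1],[0.204,0.252,0,0,0,0.978,1],[0.238,0.294,0,0,0,1.141,1],[0.272,0.336,0,0,0,1.304,1]]}}

```text
clock: 2.55
position: [0.4708, -0.1758, 0.2316]
tool_rot: [0.669, 0.744, 0.0, 0.0]
ft_force: [0.2, -0.4, 0.1]
gripper_width: 0.0002
```

Call:
{"method": "carry_out", "body": {"rows": [[0.03,0.037,0,0,0,0,1],[0.06,0.073,-0.02,0,0,0,1],[0.06,0.073,-0.06,0,0,0,1],[0.06,0.073,-0.1,0,0,0,1],[0.06,0.073,-0.1,0,0,0,1],[0.06,0.073,-0.1,0,0,0,1]]}}

```text
clock: 3.3
position: [0.5306, -0.1047, 0.1327]
tool_rot: [0.671, 0.742, 0.0, 0.001]
ft_force: [0.5, -0.6, -0.1]
gripper_width: -0.0001
```

```bash
python3 - <<'E'
from h import *
s=bot.state();print(s["position"],s["tool_rot"],s["ft_force"],s["gripper_width"])
for n in ["scene","side","wrist"]:
    p=bot.snapshot(n);cv2.imwrite(f"pics/{n}2.png",p["color"]);print(proj(p,s["position"]))
    c=dict(scene=(160,130,360,310),side=(200,120,400,300),wrist=(0,0,560,420))[n]
    cv2.imwrite(f"pics/{n}2c.png",cv2.resize(p["color"][c[1]:c[3],c[0]:c[2]],None,fx=3,fy=3) if n!="wrist" else p["color"])
E
```

```text
[ 0.53063642 -0.10469503  0.13267999] [6.70589650e-01 7.41827954e-01 3.02766188e-04 8.46731698e-04] [ 0.54012005 -0.63437029 -0.10191725] -7.320299520780968e-05
[212.60928218 188.73742156]
[284.46542245 240.15131951]
[277.50974985 266.25956323]
```

View pics/scene2c.png

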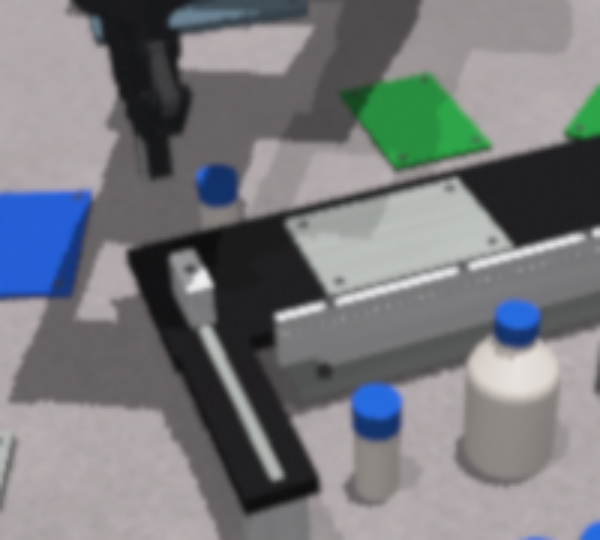

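View pics/wrist2c.png

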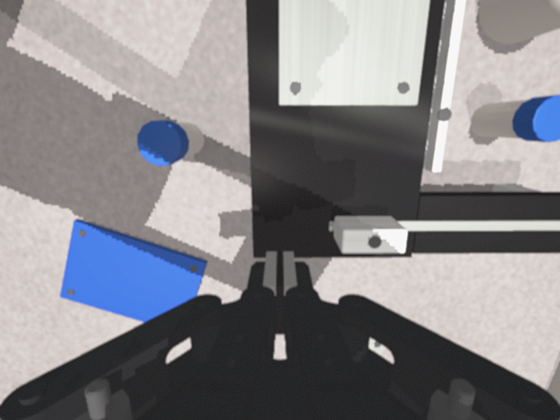

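View pics/side2c.png

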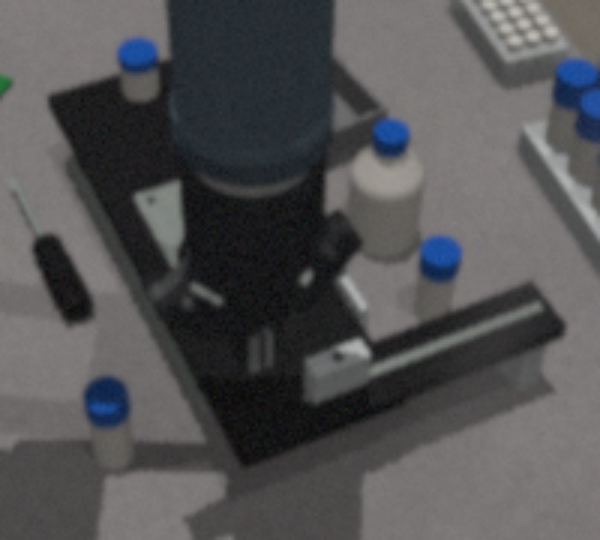

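The tips are over the ledge on the robot side of the stop, which shows in the wrist view at (372,238). The jaw axis lies along ledge x. I'll descend and start the push.

Call:
{"method": "carry_out", "body": {"rows": [[0,0,-0.03,0,0,0,1],[0,0,-0.054,0,0,0,1],[0,0,-0.054,0,0,0,1],[0.01,0.001,-0.054,0,0,0,1],[0.02,0.002,-0.054,0,0,0,1],[0.03,0.003,-0.054,0,0,0,1],[0.04,0.004,-0.054,0,0,0,1],[0.04,0.004,-0.054,0,0,0,1]]}}

```text
clock: 4.45
position: [0.5708, -0.1001, 0.0773]
tool_rot: [0.67, 0.742, 0.0, 0.0]
ft_force: [0.1, 0.3, -0.5]
gripper_width: 0.0001
```

```bash
python3 - <<'E'
from h import *
s=bot.state();print(s["position"],s["ft_force"],s["gripper_width"])
for n in ["wrist"]:
    p=bot.snapshot(n);cv2.imwrite(f"pics/{n}3.png",p["color"])
E
```

```text
[ 0.57079913 -0.10007137  0.07727509] [ 0.11878418  0.29789854 -0.48394344] 0.00012897951574097205
```

View pics/wrist3.png

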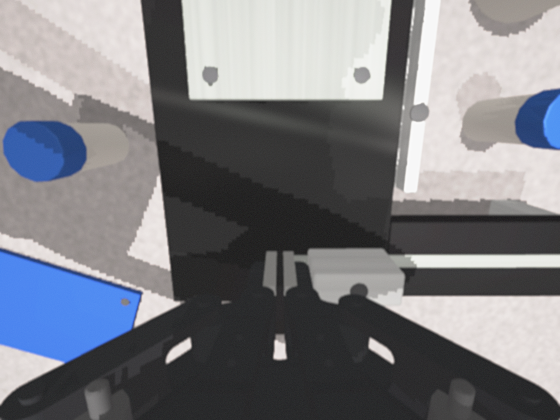

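Call:
{"method": "carry_out", "body": {"rows": [[0.01,0.001,0,0,0,0,1],[0.02,0.002,0,0,0,0,1],[0.03,0.003,0,0,0,0,1],[0.04,0.004,0,0,0,0,1],[0.05,0.005,0,0,0,0,1],[0.06,0.006,0,0,0,0,1],[0.07,0.007,0,0,0,0,1],[0.07,0.007,0,0,0,0,1]]}}

```text
clock: 5.5
position: [0.6413, -0.0935, 0.0775]
tool_rot: [0.67, 0.742, 0.0, 0.001]
ft_force: [0.6, 0.6, 0.7]
gripper_width: 0.0
```

```bash
python3 - <<'E'
from h import *
s=bot.state();print(s["position"],s["ft_force"],s["gripper_width"])
p=bot.snapshot("wrist");cv2.imwrite("pics/wrist4.png",p["color"])
p=bot.snapshot("scene");cv2.imwrite("pics/scene4c.png",cv2.resize(p["color"][130:310,160:360],None,fx=3,fy=3))
E
```

```text
[ 0.64130455 -0.09351026  0.07753664] [0.58479397 0.6075404  0.6597029 ] 1.9956446322573884e-05
```

View pics/wrist4.png

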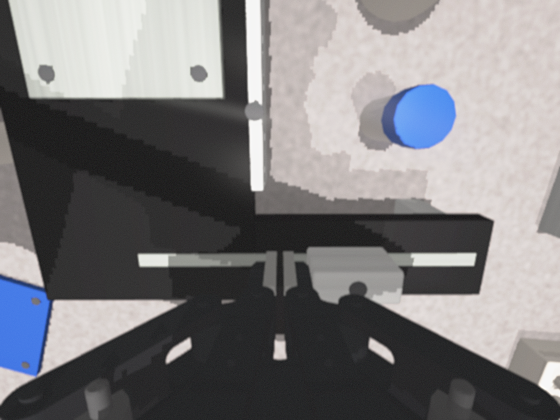

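View pics/scene4c.png

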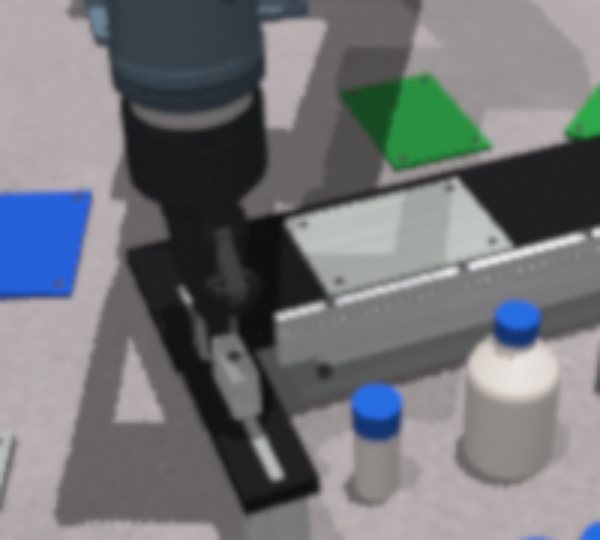

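The stop is now out on the arm at wrist (356,275), clear of the fence end at (257,188), with travel around 0.09. I'll push it a little further, then back off and rise.

Call:
{"method": "carry_out", "body": {"rows": [[0.003,0,0,0,0,0,1],[0.006,0.001,0,0,0,0,1],[0.006,0.001,0,0,0,0,1]]}}

```text
clock: 5.98
position: [0.646, -0.0924, 0.0774]
tool_rot: [0.671, 0.742, 0.0, 0.0]
ft_force: [-1.0, -0.8, 0.0]
gripper_width: 0.0001
```

Call:
{"method": "carry_out", "body": {"rows": [[-0.02,-0.002,0,0,0,0,1],[-0.03,-0.003,0.03,0,0,0,1],[-0.035,0,0.08,0,0,0,1],[-0.045,0.05,0.09,0,0,0,1],[-0.06,0.105,0.09,0,0,0,1],[-0.075,0.16,0.09,0,0,0,1],[-0.09,0.215,0.09,0,0,0,1],[-0.094,0.232,0.09,0,0,0,1]]}}

```text
clock: 6.98
position: [0.5507, 0.143, 0.1676]
tool_rot: [0.669, 0.743, 0.001, -0.0]
ft_force: [0.6, -0.9, -0.5]
gripper_width: 0.0002
```

Call:
{"method": "carry_out", "body": {"rows": [[0,0,-0.03,0,0,0,1],[0,0,-0.06,0,0,0,1],[0,0,-0.075,0,0,0,1],[0,0,-0.075,0,0,0,1]]}}

```text
clock: 7.48
position: [0.5514, 0.1393, 0.0914]
tool_rot: [0.671, 0.742, -0.001, -0.001]
ft_force: [1.0, 0.5, 0.4]
gripper_width: 0.0001
```

```bash
python3 - <<'E'
from h import *
s=bot.state();print(s["position"],s["tool_rot"],s["ft_force"],s["gripper_width"])
p=bot.snapshot("wrist");cv2.imwrite("pics/wrist5.png",p["color"])
p=bot.snapshot("scene");cv2.imwrite("pics/scene5c.png",cv2.resize(p["color"][130:330,180:420],None,fx=3,fy=3,interpolation=cv2.INTER_CUBIC))
L=np.load("L.npy");d=s["position"][:2]-L[:2];c,q=np.cos(L[2]),np.sin(L[2]);print("tcp ledge",c*d[0]+q*d[1],-q*d[0]+c*d[1])
E
```

```text
[0.55144266 0.13931698 0.09142334] [ 6.70742278e-01  7.41689857e-01 -7.07432909e-04 -6.71986845e-04] [1.03732604 0.50776474 0.35365072] 0.00012032614412917546
tcp ledge -0.007143669714437443 0.09526577498579727
```

View pics/wrist5.png

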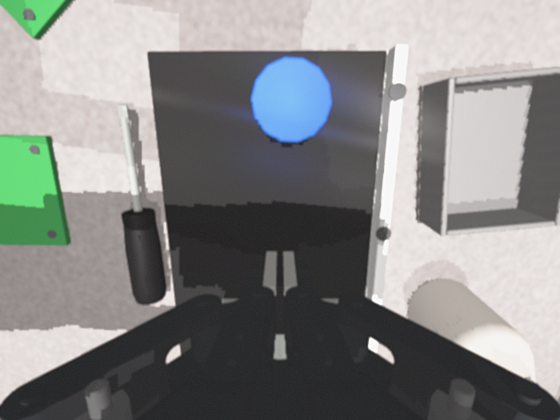

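View pics/scene5c.png

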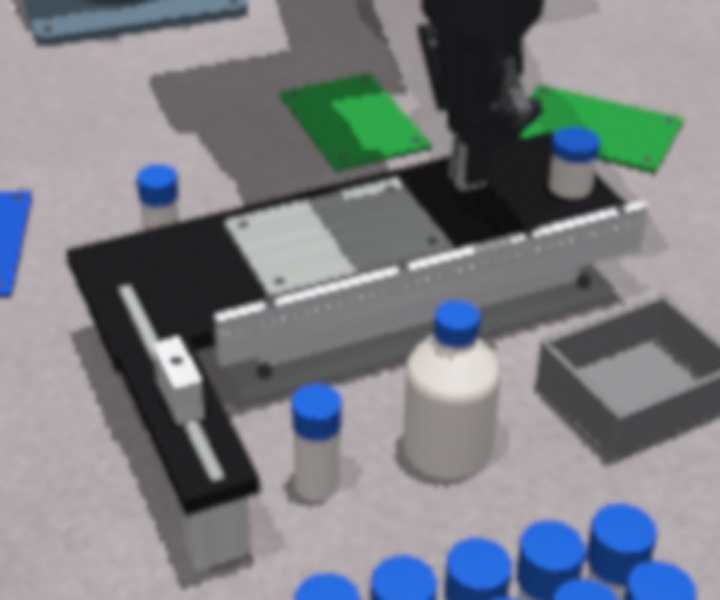

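```bash
python3 - <<'E'
from h import *
from fit import W
p=bot.snapshot("scene");L=np.load("L.npy")
from scipy.optimize import minimize_scalar
uv=np.array([(153,345),(182,337),(200,372),(170,383)])/3+[180,130]
print([ (lambda d:(np.round([np.cos(L[2])*d[0]+np.sin(L[2])*d[1],-np.sin(L[2])*d[0]+np.cos(L[2])*d[1]],4).tolist()))(onz(p,u,.101)-L[:2]) for u in uv])
im=cv2.resize(p["color"][230:300,210:280],None,fx=8,fy=8,interpolation=cv2.INTER_CUBIC)
for t in (.09,.095,.1):
    q=np.array([proj(p,W(L,(t+x,-.145+y,.101))) for x,y in [(-.02,-.008),(-.02,.008),(.02,.008),(.02,-.008)]])
    cv2.polylines(im,[np.int32((q-[210,230]+.5)*8)],True,(0,int((t-.09)*25000),255),1)
cv2.imwrite("pics/stop6.png",im)
E
```

```text
[[0.08, -0.1527], [0.0799, -0.1353], [0.1121, -0.1353], [0.1141, -0.1535]]
```

View pics/stop6.png

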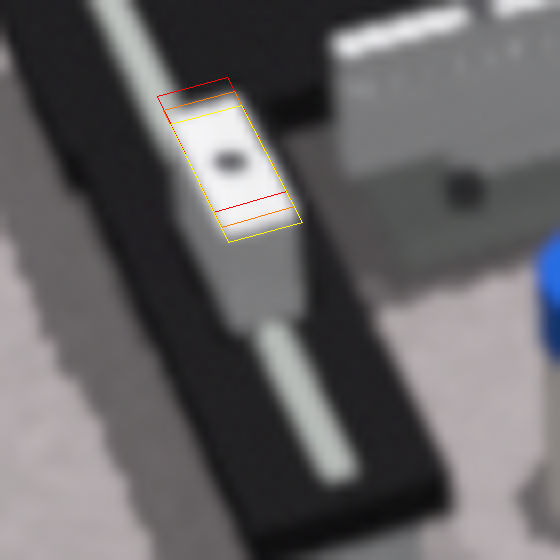

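The stop is at about 0.096–0.10 travel and clear of the fence. Next I'll lower behind the plate's rear edge and push.

Call:
{"method": "carry_out", "body": {"rows": [[0,0,-0.012,0,0,0,1],[0,0,-0.0195,0,0,0,1],[0,0,-0.0195,0,0,0,1],[0.001,-0.01,-0.0195,0,0,0,1],[0.002,-0.02,-0.0195,0,0,0,1],[0.003,-0.03,-0.0195,0,0,0,1],[0.004,-0.04,-0.0195,0,0,0,1],[0.004,-0.04,-0.0195,0,0,0,1]]}}

```text
clock: 8.62
position: [0.556, 0.0986, 0.0729]
tool_rot: [0.671, 0.741, -0.0, 0.0]
ft_force: [-0.1, 0.3, 0.1]
gripper_width: 0.0
```

```bash
python3 - <<'E'
from h import *
s=bot.state();print(s["position"],s["tool_rot"],s["ft_force"],s["gripper_width"])
for n in ("scene","side"):
    p=bot.snapshot(n);o=(180,130) if n=="scene" else (200,120)
    cv2.imwrite(f"pics/{n}7c.png",cv2.resize(p["color"][o[1]:o[1]+200,o[0]:o[0]+240],None,fx=3,fy=3,interpolation=cv2.INTER_CUBIC))
L=np.load("L.npy");d=s["position"][:2]-L[:2];c,q=np.cos(L[2]),np.sin(L[2]);print("tcp ledge",c*d[0]+q*d[1],-q*d[0]+c*d[1])
E
```

```text
[0.5560047  0.0986406  0.07288739] [ 6.70993703e-01  7.41463017e-01 -7.05270185e-05  1.98779461e-04] [-0.06276834  0.30807502  0.05394311] 1.2053531031577933e-05
tcp ledge -0.0067197961966119135 0.054336566200003336
```

View pics/scene7c.png

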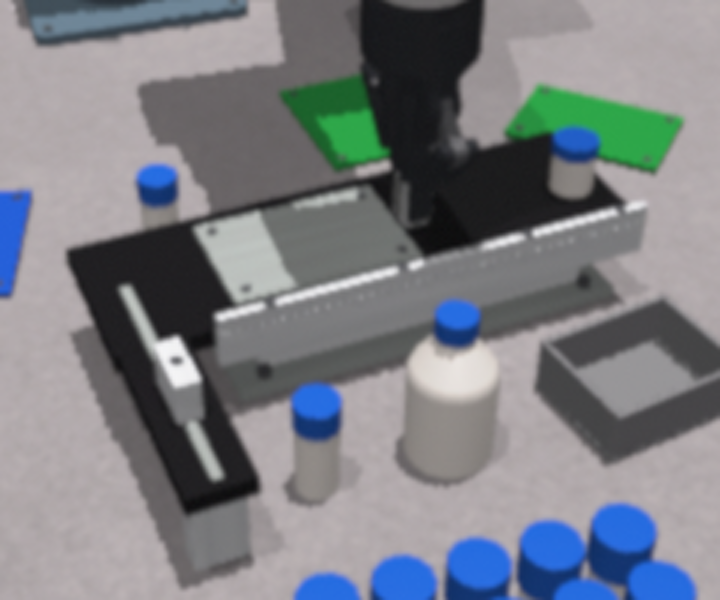

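View pics/side7c.png

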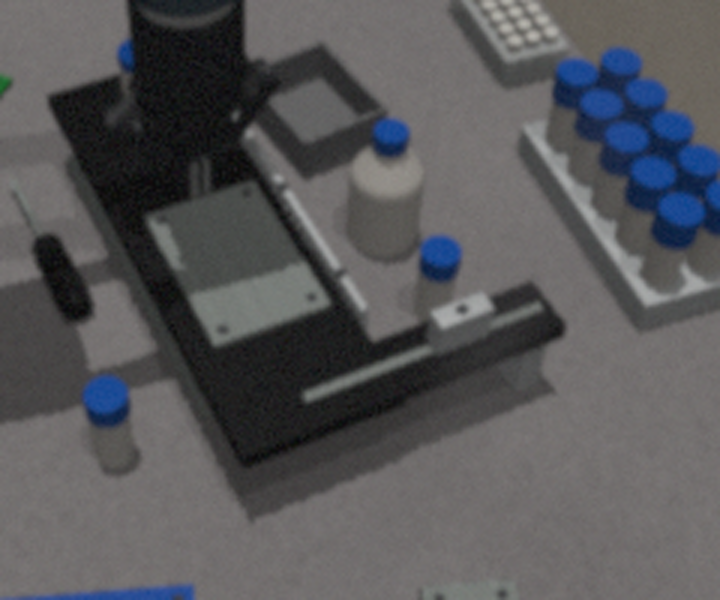

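The plate is sliding straight; in the side view its front edge is near (270,325), and the stop is out at (460,315). I'll continue the push.

Call:
{"method": "carry_out", "body": {"rows": [[0.001,-0.01,-0.0005,0,0,0,1],[0.002,-0.02,-0.0005,0,0,0,1],[0.003,-0.03,-0.0005,0,0,0,1],[0.004,-0.04,-0.0005,0,0,0,1],[0.005,-0.05,-0.0005,0,0,0,1],[0.006,-0.06,-0.0005,0,0,0,1],[0.007,-0.07,-0.0005,0,0,0,1],[0.0075,-0.075,-0.0005,0,0,0,1]]}}

```text
clock: 9.72
position: [0.5634, 0.024, 0.0723]
tool_rot: [0.671, 0.742, -0.0, 0.0]
ft_force: [0.5, 1.8, -0.6]
gripper_width: -0.0004
```

```bash
python3 - <<'E'
from h import *
s=bot.state();print(s["position"],s["ft_force"])
for n in ("scene","side"):
    p=bot.snapshot(n);o=(180,130) if n=="scene" else (200,120)
    cv2.imwrite(f"pics/{n}8c.png",cv2.resize(p["color"][o[1]:o[1]+200,o[0]:o[0]+240],None,fx=3,fy=3,interpolation=cv2.INTER_CUBIC))
L=np.load("L.npy");d=s["position"][:2]-L[:2];c,q=np.cos(L[2]),np.sin(L[2]);print("tcp ledge",c*d[0]+q*d[1],-q*d[0]+c*d[1])
E
```

```text
[0.5633583  0.02399487 0.07227086] [ 0.46255331  1.83421509 -0.64229328]
tcp ledge -0.006954962008534104 -0.02067013573124074
```

View pics/scene8c.png

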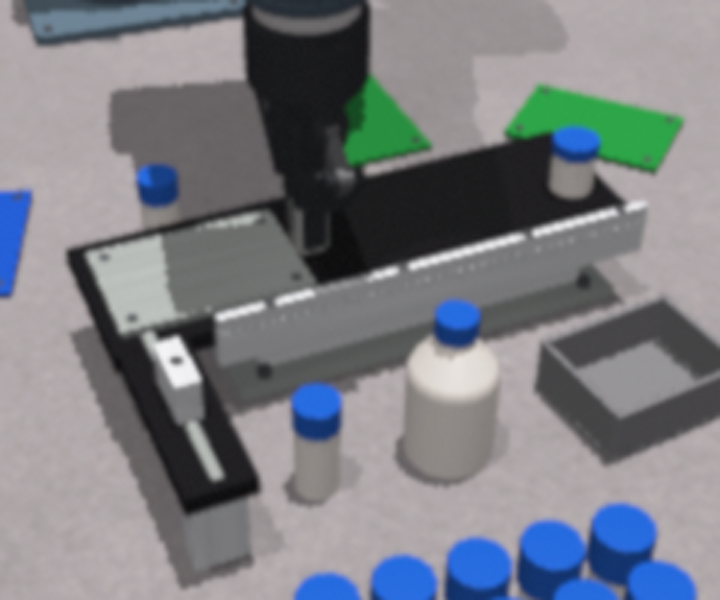

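View pics/side8c.png

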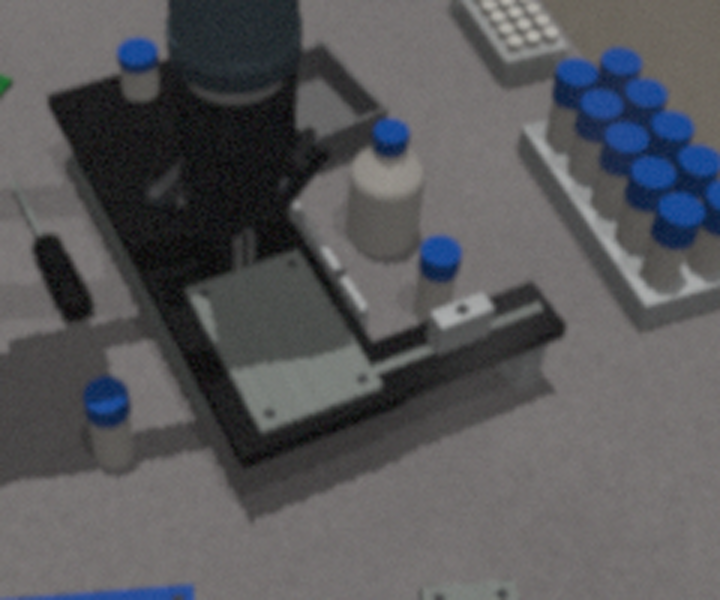

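```bash
cat > pf.py <<'E'
from h import *
from fit import W
from scipy.optimize import least_squares
import pickle
a=pickle.load(open("scene0.pkl","rb"));b=pickle.load(open("side0.pkl","rb"));L=np.load("L.npy")
def plate(sc,sd,os=(180,130),od=(200,120)):
    Pc=[(-.043,-.064),(.043,-.064),(-.043,.064),(.043,.064)]
    def g(q):
        o=[]
        for (x,y),u,v in zip(Pc,sc,sd):
            Xw=W(L,W(q,(x,y,.076)))
            if u: o.append(proj(a,Xw)-(np.array(u)/3+os))
            if v: o.append(proj(b,Xw)-(np.array(v)/3+od))
        return np.concatenate(o)
    r=least_squares(g,[0,-.1,0]);print("plate in ledge",r.x.round(4),"overhang",-.17-(r.x[1]-.064),g(r.x).round(1).tolist())
E
python3 -c "
from pf import *
plate([(85,253),(122,333),(265,210),(315,283)],[(262,433),(382,382),(186,292),(298,250)])"
```

```text
plate in ledge [-0.0097 -0.0967 -0.0016] overhang -0.009311713768506757 [-0.3, 0.0, 0.5, -0.2, -0.5, -0.2, 0.9, 1.0, 0.7, -0.5, -0.6, -0.8, 0.2, -0.6, -0.2, -0.2]
```

Call:
{"method": "carry_out", "body": {"rows": [[0.001,-0.01,0,0,0,0,1],[0.002,-0.02,0,0,0,0,1],[0.003,-0.03,0,0,0,0,1],[0.004,-0.04,0,0,0,0,1],[0.0045,-0.045,0,0,0,0,1],[0.0047,-0.047,0,0,0,0,1],[0.0047,-0.047,0,0,0,0,1]]}}

```text
clock: 10.7
position: [0.568, -0.0224, 0.0723]
tool_rot: [0.671, 0.742, -0.0, 0.0]
ft_force: [-0.7, 0.0, 0.5]
gripper_width: 0.0001
```

```bash
python3 - <<'E'
from h import *
s=bot.state();print(s["position"],s["ft_force"])
for n in ("scene","side"):
    p=bot.snapshot(n);o=(180,130) if n=="scene" else (200,120)
    cv2.imwrite(f"pics/{n}9c.png",cv2.resize(p["color"][o[1]:o[1]+200,o[0]:o[0]+240],None,fx=3,fy=3,interpolation=cv2.INTER_CUBIC))
L=np.load("L.npy");d=s["position"][:2]-L[:2];c,q=np.cos(L[2]),np.sin(L[2]);print("tcp ledge",c*d[0]+q*d[1],-q*d[0]+c*d[1])
E
```

```text
[ 0.56801759 -0.02239178  0.07234168] [-0.70350788  0.00197947  0.46364694]
tcp ledge -0.007011982279001008 -0.0672901670583639
```

View pics/scene9c.png

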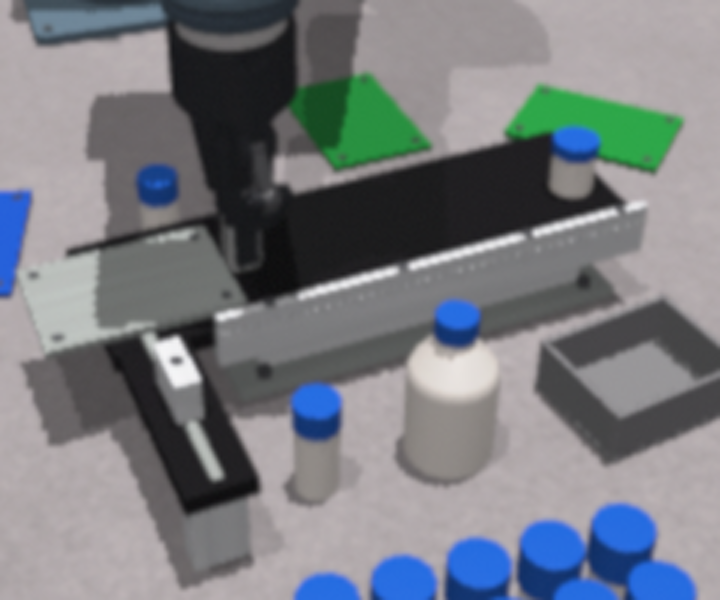

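View pics/side9c.png

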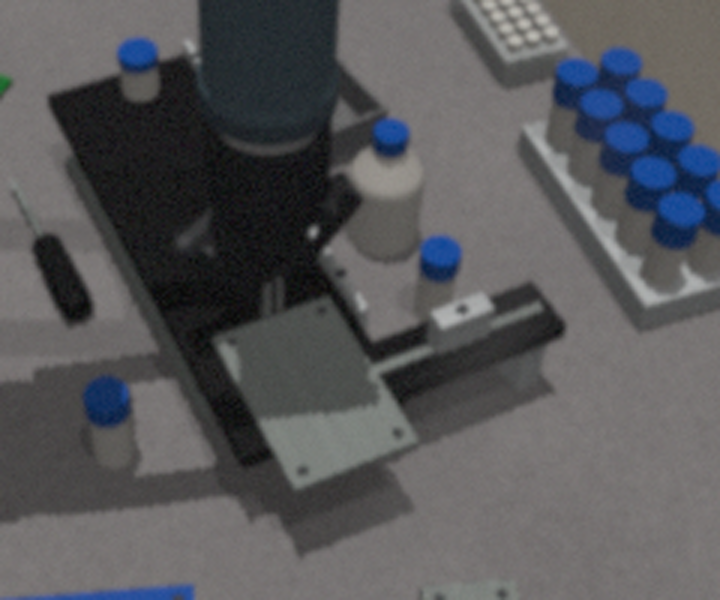

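```bash
python3 -c "
from pf import *
plate([(17,273),(48,354),(200,225),None],[(297,490),(417,438),(213,341),(329,295)])"
```

```text
plate in ledge [-0.0092 -0.1427  0.006 ] overhang 0.036674988956023946 [-0.9, -0.6, 0.2, -0.0, -0.3, -0.3, 1.4, 0.2, 0.8, -0.3, -0.5, -0.9, -0.6, 0.1]
```

About 37 mm sticks out, nearly straight (0.006 rad). I'll push 3.5 mm more, back off and rise clear.

Call:
{"method": "carry_out", "body": {"rows": [[0.0002,-0.002,0,0,0,0,1],[0.0004,-0.0035,0,0,0,0,1],[0.0004,-0.0035,0,0,0,0,1],[-0.001,0.01,0,0,0,0,1],[-0.002,0.025,0.005,0,0,0,1],[-0.002,0.025,0.05,0,0,0,1],[-0.002,0.03,0.1,0,0,0,1],[-0.01,0.09,0.12,0,0,0,1]]}}

```text
clock: 11.8
position: [0.5606, 0.0655, 0.1958]
tool_rot: [0.672, 0.74, 0.002, 0.003]
ft_force: [1.2, 0.7, -1.0]
gripper_width: -0.0
```

Call:
{"method": "carry_out", "body": {"rows": [[-0.02,0.05,0.02,0,0,0,1],[-0.06,0.09,0.04,0,0,0,1],[-0.1,0.13,0.04,0,0,0,1],[-0.1,0.13,0.04,0,0,0,1]]}}

```text
clock: 12.3
position: [0.4549, 0.2, 0.2328]
tool_rot: [0.668, 0.744, 0.0, -0.0]
ft_force: [1.0, -0.2, -0.2]
gripper_width: 0.0003
```

```bash
python3 - <<'E'
from h import *
s=bot.state();print(s["position"],s["ft_force"])
for n in ("scene","side"):
    p=bot.snapshot(n);o=(180,130) if n=="scene" else (200,120)
    cv2.imwrite(f"pics/{n}10.png",p["color"])
    cv2.imwrite(f"pics/{n}10c.png",cv2.resize(p["color"][o[1]:o[1]+200,o[0]:o[0]+240],None,fx=3,fy=3,interpolation=cv2.INTER_CUBIC))
E
```

```text
[0.45485523 0.19995597 0.23283667] [ 1.00259802 -0.20862833 -0.18688625]
```

View pics/scene10c.png

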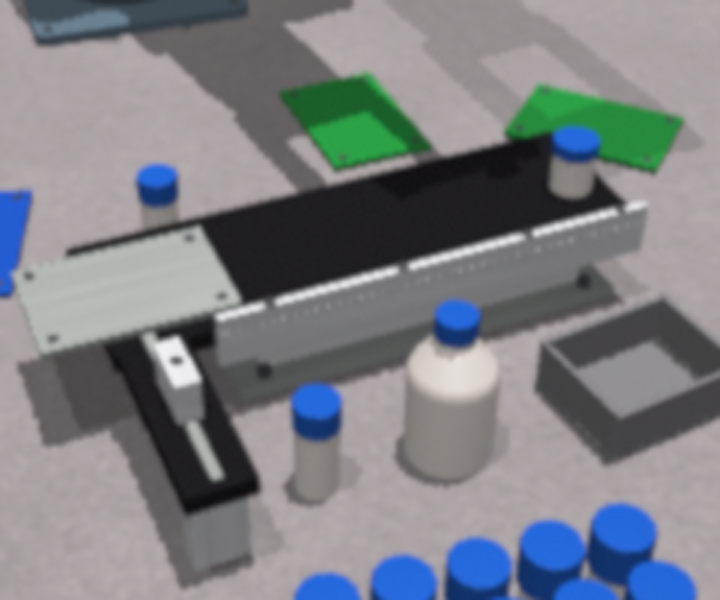

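View pics/side10c.png

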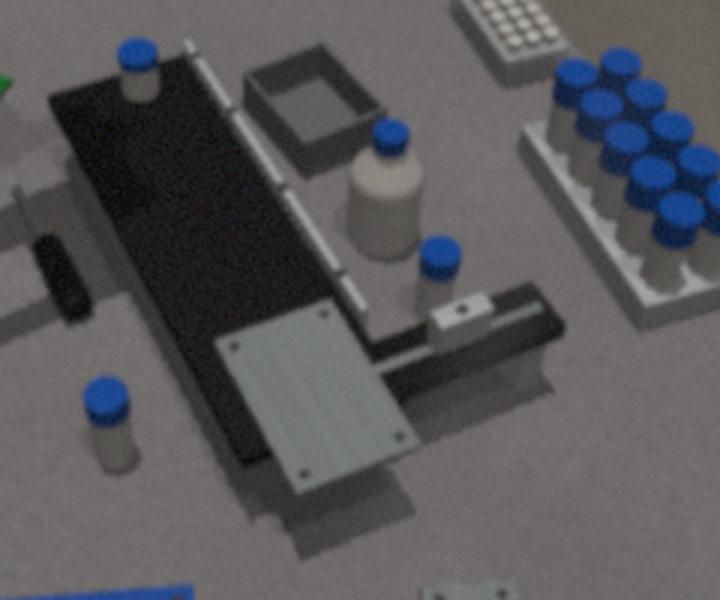

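View pics/side10.png

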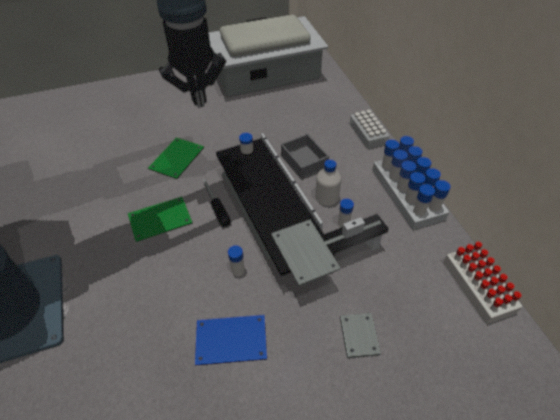

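```bash
python3 -c "
from pf import *
plate([(12,276),(43,355),(204,226),(242,297)],[(300,494),(420,440),(215,343),(332,299)])"
```

```text
plate in ledge [-0.0087 -0.1451  0.0015] overhang 0.039105592056425026 [-0.3, -1.3, -0.2, -0.4, -0.0, -0.2, 1.2, 0.6, -1.4, -0.1, -0.4, -0.9, 0.8, 1.3, -0.7, -0.5]
```

```bash
python3 -c "
from cell import bot
print(bot.hand_in())"
```

```text
the job is handed in; nothing more can be done
None
```

The job is done and handed in at about 12 s. The stop was pushed out first, then the plate was pushed along the ledge, both with the shut fingertips.

- **Stop:** it moved from about 0.007 m to about 0.096–0.10 m of travel, out on the arm and past the fence. This comes from overlaying the stop's expected outline on the scene picture.
- **Plate:** with the arm clear of everything, the two-camera fit puts about 39 mm over the open end, lying flat and turned about 0.002 rad from the ledge. The fingertip position puts it nearer 40 mm. The fit's leftover error is about 1 pixel, or roughly 2 mm.
- **Everything else:** I saw no other object moved in the last pictures. The force readings after each move stayed under about 2 N; I did not record the force during the moves.
- **What disagreed:** the networks' point for the end of the slot was unreliable, and they took the blue and green look-alikes for the plate. I placed the ledge, plate and stop from corners read off the pictures instead.

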